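Sweep the stage clear and hold the dead-man pad at its middle position

ROBOT

A 6-joint arm with a two-finger parallel gripper is mounted at the origin on the work surface. World frame = base frame: x ahead of the robot, y to its left, z up, the work surface at z = 0. Lengths are in m, angles in rad, forces in N, time in s.
With the tool pointing down it reaches from about 0.3 to 0.95 m from the base axis. Payload 3.1 kg.
Tool frame: the origin (TCP) lies between the finger pads; the fingertips stand 14 mm ahead of it and the grasp point (between the pads) lies 5 mm behind it; z points along the fingers, y is the line along which they close (so a half turn about z gives the same grasp; the last joint's range is limited). The gripper opens to 85 mm and grips with 20 to 120 N. Pads are 22 mm wide; open, the fingers measure 114 mm over their backs; the gripper's body (76 mm by 85 mm) begins 54 mm behind the grasp point. The pads swing forward as they close: fully open they stand 13 mm farther back than shut.
Start: joints at [1.178, 0.308, 1.634, -0, 1.2, -0.07], TCP at [0.198, 0.593, 0.245] pointing down, gripper open.
Joint ranges: [-3.06, 3.06], [-0.79, 1.96], [0.05, 2.63], [-1.19, 4.34], [0.05, 2.64], [-2.94, 2.94]. Speed limits (rad/s): [2.79, 2.79, 3.14, 3.14, 3.14, 3.14].

INTERFACE

Orientations are given as a unit quaternion [x, y, z, w].
In Python, from rig import robot gives the robot as it stands. The module is installed in compiled form; this text tells all that it offers.
- The arm moves only by the tool drive_tool, never from a script. Its argument "plan" is one flat list of numbers, 7 for each row, row after row: the shift along the world's x, y, z in units of 0.04 m (1.0 is 0.04 m), then the turn, a rotation vector about the world's x, y, z in units of pi rad (1.0 is pi rad), then the opening, from -1 (shut) to 1 (fully open). A call has 1 to 10 rows; each row shifts and turns the commanded pose from where the row before left it; what a row does not reach is not made up. A row lasts 1/12 s, in which the tool goes at most 41.7 mm and 7.16 degrees, less where a joint would pass 70% of its speed; a pose out of reach is approached as far as the arm can. A call with a number of a shift or a turn outside -1 to 1 is refused whole. A call with a gripper value outside its range is refused whole. The fingers move at their own pace and stop on an object; the grip force is fixed at half the most. Time passes only in rows, so rows that do not move let the fingers close. It gives the time, the measured TCP pose, the force, the opening and the grip force at its end, in the units of the state.
- robot.get_obs(): the state, without advancing time (a new reading comes with each control period).
- robot.camera(name): name is "scene" or "top" or "wrist"; returns the picture (384x512x3 uint8, red, green, blue); there is no depth.
- robot.camera_info(name): a dict with "K" (3x3 intrinsics, pixels), "dist_coeffs" ([k1, k2, p1, p2, k3] as OpenCV has them; the pictures are not rectified), "rvec" (rotation vector, rad) and "tvec" (3), from world to camera coordinates, as OpenCV has them. Camera axes: x right, y down, z forward; pixel columns grow to the right and rows downward; lengths in m; the calibration is good to about 2 mm. A picture is of the moment at which its call begins: read the wrist's pose just before it. camera_info takes no time and is no camera call; for the wrist camera it gives the pose at the moment of the call.
- robot.hand_in(): hands the job in; it is judged then, once.
The state is a dict: "time_s": time; "joint_pos": joint angles; "qvel": joint speeds; "effort": joint torques, N m; "ee_pos": TCP position; "ee_rot": TCP orientation; "contact_force": force on the tool from outside, world axes, zero at the start; "moment": the same for the moment, N m; "finger_gap": finger opening in m; "grip_force": force on a finger pad.
Only numpy, scipy, OpenCV 4.12 (cv2) and the standard library are available. Lean on these libraries where they do the work, as an engineer would, in place of code of your own. Each camera call takes 0.05 s, during which the arm holds its last target. There are 200 camera calls.

TASK

Get the microscope stage ready for its homing run: take the yellow scraper block and with it sweep all four orange offcuts off the black plate into the orange tray joined to it, without touching the offcuts with the gripper. Then, with the block still in the gripper, press the red dead-man pad down with the block to its middle position, 12 mm down, where the green half of its stem has just sunk into the housing, and never close to the bottom. Finish while still holding the pad there with the block, and leave everything else where it stands.

Things in the scene. Friction and masses are not known exactly. Their poses are not given: they have to be found in the camera images.
- stage: The fixed stage: a black level plate, x -73..73, y -90..100 mm, top at z = 60 mm. Aluminium rails 8 mm wide, tops at z = 72 mm, run along its two long edges and leave a clear lane x -65..65 mm. Its short ends are open. The open orange tray is joined on below its +y end, so sweeping towards +y drops things into it. Origin: on the table under the middle of the lane; z up.
- tray_floor (a point): Centre of the orange tray's inner floor, 4 mm above the table and 137 mm along +y from the stage's origin; axes as the stage. The tray measures 158 (x) x 92 (y) mm outside, with walls 4 mm thick and 42 mm high, their tops 18 mm below the plate's top; the plate reaches 5 mm over its near wall.
- scraper: Yellow plastic scraper block standing upright on the table, shaped like an upside-down T: lower part 110 (x) x 24 (y) x 36 mm high, grip on top of it 56 (x) x 24 (y) mm, total height 72 mm; all of it is 24 mm thick in y. 0.12 to 0.2 kg. Origin: centre of its flat underside; x along its length, z up.
- station: Fixed grey dead-man station, a housing 80 x 80 x 50 mm with a yellow stripe on two sides; the red dead-man pad stands out of the middle of its top. It stands on one side of the stage and the scraper on the other; which is which varies. Origin: centre of its underside on the table, z up.
- pad (a joint): Travel of the dead-man pad in m: 0 = released (up), 0.024 = pressed to the bottom, middle position = 0.012. A straight vertical spring: about 4.5 N to start moving, rising 0.4 N per mm: about 9 N at the middle, 14 N at the bottom. It springs back up when let go.
- pad_top (a point): Centre of the top face of the round red pad (50 mm diameter, 12 mm thick): 86 mm above the table when released, 74 mm at the middle position; it moves with the pad. When released 24 mm of stem shows under the pad, upper 12 mm black, lower 12 mm green; at the middle position the green has just sunk into the housing and the black still shows.
- chip0: Orange plastic print offcut, 28 (x) x 20 (y) mm and 13 mm high with a step down to 8 mm at its +x end, 10 g, lying on the black plate. Origin: centre of its underside.
- chip1: Orange plastic print offcut, 28 (x) x 20 (y) mm and 13 mm high with a step down to 8 mm at its +x end, 10 g, lying on the black plate. Origin: centre of its underside.
- chip2: Orange plastic print offcut, 28 (x) x 20 (y) mm and 13 mm high with a step down to 8 mm at its +x end, 10 g, lying on the black plate. Origin: centre of its underside.
- chip3: Orange plastic print offcut, 28 (x) x 20 (y) mm and 13 mm high with a step down to 8 mm at its +x end, 10 g, lying on the black plate. Origin: centre of its underside.
- objective: Bystander: silver microscope objective standing upright, 35 mm diameter, 54 mm tall. Origin: centre of its underside.
- camera_module: Bystander: small blue camera cube 45 x 29 x 29 mm lying on the table with a dark 28 mm lens barrel sticking out 30 mm along its -x. Origin: underside of the blue body's centre.
- cage_cube: Bystander: open black cage cube, 50 mm each way. Origin: centre of its underside.
- driver: Bystander: screwdriver lying on the table along its own x. Origin: underside.
- lens_tube: Bystander: black lens tube standing upright, 35 mm diameter, 60 mm tall. Origin: centre of its underside.
- screw_jar: Bystander: small clear screw jar with a white cap, 52 mm diameter, 60 mm tall. Origin: centre of its underside.

How it is judged:
By the outcome, as a careful person would: the job done as asked, in the order asked, and still so for the second after the job is handed in, while the arm keeps its last pose, push and grip.
It also fails if it takes over 54 s, if anything falls off the work surface, if the arm or the gripper's body presses on something with over 40 N, if the wrist force passes 120 N, or if a joint passes its speed limit or range.

## Working session

There is one attempt and no reset: what is moved stays moved. The work goes in short steps, Python scripts to look and compute and a tool call to move; the robot and the scene stay as the last step left them, time stands still between calls to the robot, and variables do not carry over. Pictures are saved under pics/ and viewed, at most 10 in all, crops included, and the job is handed in when it is done.

Besides the shell and the picture viewer there is one more tool, called after "Request:" by a JSON object that holds its "op" and its "data". drive_tool: Moves the arm, as the interface text tells. Its arguments: {"type":"object","properties":{"plan":{"type":"array","items":{"type":"number"}}},"required":["plan"]}

```bash
mkdir -p pics; cat > h.py <<'E'
from rig import robot
import numpy as np, cv2
def cam(n):
    i=robot.camera_info(n); im=robot.camera(n); return im,i
def ray(i,px,z):
    K=np.array(i["K"]);u=cv2.undistortPoints(np.array(px,float).reshape(-1,1,2),K,np.array(i["dist_coeffs"])).reshape(-1,2)
    R=cv2.Rodrigues(np.array(i["rvec"],float))[0];t=np.array(i["tvec"],float).reshape(3)
    C=-R.T@t; d=np.c_[u,np.ones(len(u))]@R
    return C+d*((z-C[2])/d[:,2])[:,None]
def proj(i,P):
    return cv2.projectPoints(np.array(P,float).reshape(-1,3),np.array(i["rvec"],float),np.array(i["tvec"],float),np.array(i["K"]),np.array(i["dist_coeffs"]))[0].reshape(-1,2)
E
python3 - <<'E'
from h import *
a,i=cam("top");b,j=cam("scene")
cv2.imwrite("pics/top.png",a[...,::-1]);cv2.imwrite("pics/scene.png",b[...,::-1])
for k in (i,j):
    R=cv2.Rodrigues(np.array(k["rvec"],float))[0];print(-R.T@np.array(k["tvec"]).ravel())
print(robot.get_obs())
E
```

```text
[ 0.32924374 -0.01694974  1.35270477]
[1.26835302 0.06638002 0.93704214]
{'time_s': 0.1, 'joint_pos': array([ 1.17832438e+00,  3.08923572e-01,  1.63507260e+00,  7.39916744e-06,
        1.19969757e+00, -6.96831064e-02]), 'qvel': array([-3.46006878e-04, -2.71055175e-03, -5.49908951e-03,  6.09962889e-05,
        3.45021018e-05, -4.68431542e-04]), 'effort': array([-6.17450441e-04, -4.16405475e+01, -2.77643859e+01, -1.70035146e-04,
        3.99252443e-03, -3.11129622e-05]), 'ee_pos': array([0.19799492, 0.59204808, 0.24415202]), 'ee_rot': array([ 1.60695902e-01,  9.87003406e-01, -1.02183210e-03, -2.43957358e-04]), 'contact_force': array([-0.96786969,  0.30677383,  0.07339532]), 'moment': array([-0.02694229, -0.0169131 , -0.02075734]), 'grip_force': 0.0, 'finger_gap': 0.08545251124930668}
```

View pics/top.png

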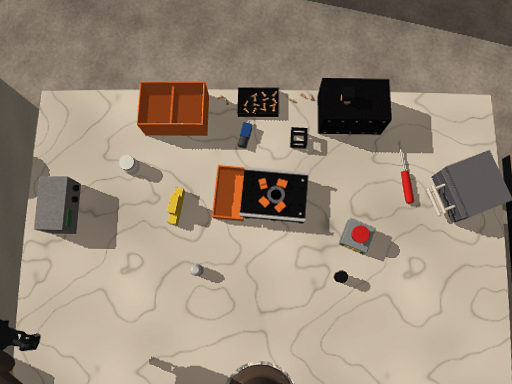

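View pics/scene.png

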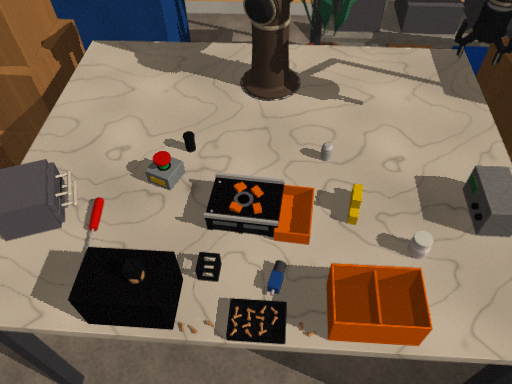

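The top view has the scraper at (176,205), the tray and plate from 215 to 307 with the tray on the left (world +y), the chips around (273,194), and the station pad at (361,234). The scene view agrees.

```bash
cat > m.py <<'E'
from h import *
def comps(im,lo,hi,box,amin=15):
    hsv=cv2.cvtColor(im,cv2.COLOR_RGB2HSV);m=cv2.inRange(hsv,lo,hi)
    k=np.zeros_like(m);x0,y0,x1,y1=box;k[y0:y1,x0:x1]=m[y0:y1,x0:x1]
    cs=cv2.findContours(k,cv2.RETR_EXTERNAL,cv2.CHAIN_APPROX_NONE)[0]
    return [c for c in cs if cv2.contourArea(c)>amin]
E
python3 - <<'E'
from m import *
np.set_printoptions(precision=4,suppress=True)
i=robot.camera_info("top");im=cv2.imread("pics/top.png")[...,::-1].copy()
for c in comps(im,(20,120,80),(35,255,255),(150,170,200,240)):
    P=ray(i,c,.036)[:,:2].astype(np.float32);print("scr",cv2.minAreaRect(P*1000),cv2.contourArea(c))
for c in comps(im,(3,150,120),(18,255,255),(248,170,305,220)):
    P=ray(i,c,.068)[:,:2].astype(np.float32);print("chip",cv2.minAreaRect(P*1000))
for c in comps(im,(3,150,60),(18,255,255),(205,155,248,230)):
    P=ray(i,c,.042)[:,:2].astype(np.float32);print("tray",cv2.minAreaRect(P*1000),cv2.boxPoints(cv2.minAreaRect(P*1000)))
for c in comps(im,(0,150,120),(8,255,255),(340,215,380,250))+comps(im,(170,150,120),(180,255,255),(340,215,380,250)):
    P=ray(i,c,.086)[:,:2].astype(np.float32);print("pad",cv2.minAreaRect(P*1000))
m=(im.max(2)<60).astype(np.uint8)*255
k=np.zeros_like(m);k[165:225,238:312]=m[165:225,238:312]
c=max(cv2.findContours(k,cv2.RETR_EXTERNAL,cv2.CHAIN_APPROX_NONE)[0],key=cv2.contourArea)
P=ray(i,c,.060)[:,:2].astype(np.float32);print("plate",cv2.minAreaRect(P*1000),cv2.boxPoints(cv2.minAreaRect(P*1000)))
cr=cv2.resize(im[150:260,150:400],None,fx=3.2,fy=3.2,interpolation=cv2.INTER_CUBIC);cv2.imwrite("pics/tc.png",cr[...,::-1])
E
```

```text
scr ((558.3592529296875, 261.3083190917969), (40.728843688964844, 110.6910400390625), 80.60636901855469) 392.0
chip ((555.8456420898438, -51.510894775390625), (20.048545837402344, 29.62075424194336), 39.69450378417969)
chip ((569.1683349609375, -5.0252227783203125), (29.07720184326172, 18.665063858032227), 45.38597106933594)
chip ((625.2088623046875, -56.36278533935547), (28.66682243347168, 21.8498592376709), 71.80760955810547)
chip ((623.2037353515625, -0.6006336212158203), (30.525819778442383, 20.57938575744629), 16.521596908569336)
tray ((600.180419921875, 96.88377380371094), (93.3180160522461, 162.08921813964844), 85.6415023803711) [[515.8242  56.5188]
 [677.4447  44.2006]
 [684.5366 137.2487]
 [522.9161 149.567 ]]
pad ((476.6844787597656, -279.1545715332031), (45.67995071411133, 48.56616973876953), 88.85526275634766)
plate ((594.6077270507812, -34.26964569091797), (188.65956115722656, 127.21711730957031), 85.73909759521484) [[ 524.1664 -123.6127]
 [ 651.0319 -133.0647]
 [ 665.049    55.0734]
 [ 538.1835   64.5254]]
```

View pics/tc.png

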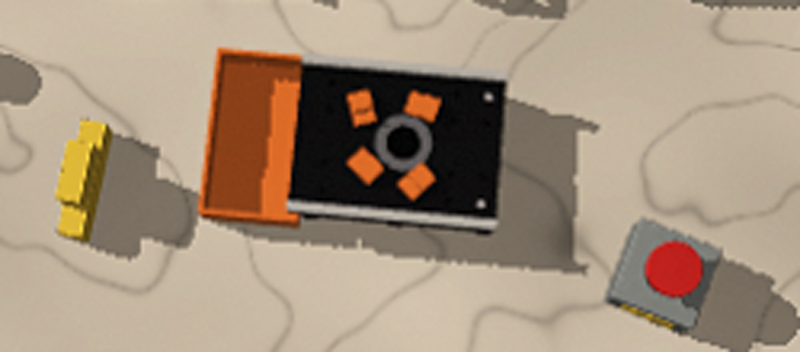

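Request:
{"op": "drive_tool", "data": {"plan": [0.6,-0.55,0,0,0,0.005,1,0.7,-0.65,0,0,0,0.005,1,0.7,-0.65,0,0,0,0.005,1,0.7,-0.65,0,0,0,0.005,1,0.7,-0.65,0,0,0,0.005,1,0.7,-0.65,0,0,0,0.005,1,0.7,-0.65,0,0,0,0.005,1,0.7,-0.65,0,0,0,0.005,1,0.7,-0.65,0,0,0,0.005,1,0.7,-0.65,0,0,0,0.005,1]}}

```text
time_s: 0.93
ee_pos: [0.4751, 0.3351, 0.2448]
ee_rot: [0.082, 0.997, -0.0, -0.0]
contact_force: [0.9, 0.1, 0.4]
finger_gap: 0.0853
grip_force: 0.0
```

Request:
{"op": "drive_tool", "data": {"plan": [0.7,-0.65,0,0,0,0,1,0.7,-0.6,0,0,0,0,1,0.7,-0.6,0,0,0,0,1,0,0,0,0,0,0,1,0,0,0,0,0,0,1]}}

```text
time_s: 1.35
ee_pos: [0.5593, 0.261, 0.2445]
ee_rot: [0.085, 0.996, -0.0, -0.001]
contact_force: [-1.6, 0.3, -0.6]
finger_gap: 0.0854
grip_force: 0.0
```

```bash
python3 - <<'E'
from m import *
np.set_printoptions(precision=4,suppress=True)
o=robot.get_obs();print(o['time_s'],o['ee_pos'],o['ee_rot'])
im,i=cam("wrist");cv2.imwrite("pics/w1.png",im[...,::-1])
R=cv2.Rodrigues(np.array(i["rvec"],float))[0];print(-R.T@np.array(i["tvec"]).ravel());print(R)
for c in comps(im,(20,120,60),(35,255,255),(0,0,512,384),300):
    for z in (0.,.036,.072):
        print("scr",z,cv2.minAreaRect(ray(i,c,z)[:,:2].astype(np.float32)*1000))
np.savez("w1.npz",**{k:np.array(v) for k,v in i.items()})
E
```

```text
1.35 [0.5593 0.261  0.2445] [ 0.0846  0.9964 -0.0002 -0.0006]
[0.4906 0.272  0.3729]
[[ 0.1684  0.9857  0.0005]
 [ 0.9489 -0.1623  0.2707]
 [ 0.2669 -0.0451 -0.9627]]
scr 0.0 ((563.048583984375, 260.171630859375), (29.21155548095703, 121.59239196777344), 80.9059829711914)
scr 0.036 ((556.0586547851562, 261.3159484863281), (26.391393661499023, 109.85348510742188), 80.90596771240234)
scr 0.072 ((549.0687866210938, 262.4602966308594), (23.57122039794922, 98.11461639404297), 80.90599060058594)
```

View pics/w1.png

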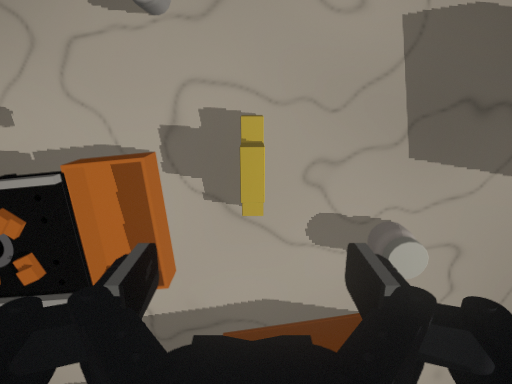

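The scraper's centre is about (556, 261.3) mm, with its long axis at −9.1°. In the wrist image it runs from row 115 to 215 at about column 252.

Request:
{"op": "drive_tool", "data": {"plan": [-0.08,0.01,-0.5,0,0,0.003,1,0,0,-0.75,0,0,0,1,0,0,-0.75,0,0,0,1,0,0,-0.75,0,0,0,1,0,0,-0.75,0,0,0,1,0,0,-0.7,0,0,0,1,0,0,-0.5,0,0,0,1,0,0,0,0,0,0,1,0,0,0,0,0,0,-1,0,0,0,0,0,0,-1]}}

```text
time_s: 2.23
ee_pos: [0.5554, 0.2643, 0.0585]
ee_rot: [0.077, 0.997, 0.0, 0.001]
contact_force: [-0.1, -0.1, 1.5]
finger_gap: 0.0639
grip_force: 0.0
```

Request:
{"op": "drive_tool", "data": {"plan": [0,0,0,0,0,0,-1,0,0,0,0,0,0,-1,0,0,0,0,0,0,-1,0,0,0,0,0,0,-1,0,0,0,0,0,0,-1,0,0,0,0,0,0,-1,0,0,0,0,0,0,-1,0,0,0,0,0,0,-1]}}

```text
time_s: 2.9
ee_pos: [0.5562, 0.2636, 0.0591]
ee_rot: [0.078, 0.997, 0.001, 0.001]
contact_force: [-1.7, -0.4, 5.7]
finger_gap: 0.0232
grip_force: 59.5
```

Request:
{"op": "drive_tool", "data": {"plan": [0,0,0.3,0,0,0,-1,0,0,0.5,0,0,0,-1,0,0,0.7,0,0,0,-1,0,0,0.7,0,0,0,-1,0,0,0.4,0,0,0,-1,0.1,-0.3,0,0,0,0.004,-1,0.1,-0.6,0,0,0,0.004,-1,0.1,-0.8,0,0,0,0.004,-1,0.1,-0.8,0,0,0,0.004,-1,0.1,-0.8,0,0,0,0.004,-1]}}

```text
time_s: 3.73
ee_pos: [0.5746, 0.13, 0.1615]
ee_rot: [0.046, 0.999, -0.0, -0.0]
contact_force: [1.0, -0.8, -1.2]
finger_gap: 0.0231
grip_force: 59.1
```

Request:
{"op": "drive_tool", "data": {"plan": [0.1,-0.8,0,0,0,0.004,-1,0.1,-0.8,0,0,0,0.002,-1,0.1,-0.8,0,0,0,0,-1,0,-0.8,0,0,0,0,-1,0,-0.8,0,0,0,0,-1,0,-0.8,0,0,0,0,-1,0,-0.7,0,0,0,0,-1,0,-0.5,0,0,0,0,-1,0,0,0,0,0,0,-1,0,0,0,0,0,0,-1]}}

```text
time_s: 4.57
ee_pos: [0.5866, -0.1099, 0.1614]
ee_rot: [0.039, 0.999, 0.0, -0.0]
contact_force: [-0.6, -0.1, -1.4]
finger_gap: 0.0229
grip_force: 59.2
```

```bash
python3 - <<'E'
from m import *
np.set_printoptions(precision=4,suppress=True)
o=robot.get_obs();print(o['time_s'],o['ee_pos'],o['ee_rot'],o['contact_force'],o['finger_gap'])
im,i=cam("wrist");cv2.imwrite("pics/w2.png",im[...,::-1])
np.savez("w2.npz",**{k:np.array(v) for k,v in i.items()})
for c in comps(im,(20,120,60),(35,255,255),(0,0,512,384),300):
    print("scr",cv2.minAreaRect(c),cv2.minAreaRect(ray(i,c,o['ee_pos'][2]-.0591+.036)[:,:2].astype(np.float32)*1000))
E
```

```text
4.5667 [ 0.5866 -0.1099  0.1614] [ 0.0387  0.9993  0.0003 -0.0002] [-0.6466 -0.1127 -1.3844] 0.022931158279328984
scr ((252.0, 234.5), (205.0, 60.0), 90.0) ((587.91845703125, -110.33027648925781), (31.28032112121582, 115.82425689697266), 85.59104919433594)
```

View pics/w2.png

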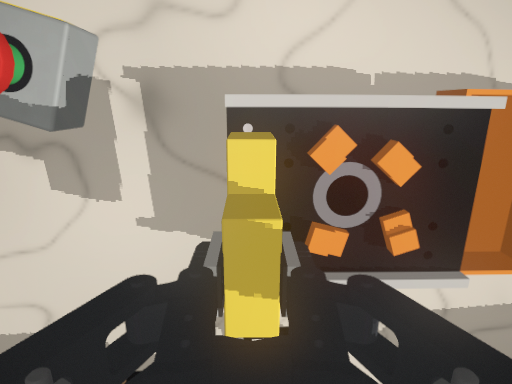

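```bash
python3 - <<'E'
from m import *
np.set_printoptions(precision=4,suppress=True)
i=dict(np.load("w2.npz"));im=cv2.imread("pics/w2.png");g=im.max(2)
R=cv2.Rodrigues(i["rvec"])[0];print("C",-R.T@i["tvec"].ravel())
for c in (320,360,400,440):
    print(c,g[90:114,c],g[262:292,c])
print(g[180,440:500])
print([ (im[r,252]) for r in range(126,138)], im[190:200,252,2], im[328:340,252,2])
o=np.array([593.5,-39.3]);t=np.radians(-4.26);A=np.array([[np.cos(t),-np.sin(t)],[np.sin(t),np.cos(t)]])
for z,px in ((.072,[(320,107.5),(440,108)]),(.072,[(320,272),(440,274)]),(.060,[(320,272),(440,274)])):
    print(z,(ray(i,px,z)[:,:2]*1000-o)@A)
print("end",ray(i,[(252,132)],.138),ray(i,[(252,132)],.102))
for c in comps(im[...,::-1].copy(),(3,150,120),(18,255,255),(285,110,440,265),50):
    P=ray(i,c,.068)[:,:2]*1000;Q=(P-o)@A;print("chip",Q.min(0),Q.max(0))
E
```

```text
C [ 0.5171 -0.1052  0.2897]
320 [167 168 168 168 186 201 204 204 204 204 204 204 204 204 203 203 185 124
  74  72  72  73  72  73] [57 58 58 57 55 53 53 54 58 56 56 57 56 57 56 57 55 55 56 53 52 54 52 54
 53 52 51 51 53 50]
360 [167 166 167 167 180 200 203 203 203 203 203 203 203 203 203 203 190 142
  73  71  74  74  72  73] [ 54  54  54  54  49  48  49  48  47  62 105 119  89  53  54  53  51  51
  50  51  50  50  51  50  49  47  47  48  47  45]
400 [167 166 166 165 166 196 202 202 202 202 202 202 202 202 201 201 198 170
  69  68  66  69  67  66] [ 59  60  59  60  59  55  54  52  53  73 118 128 128 129 128 129 125 157
 195 199 199 199 199 199 199 200 206 219 219 218]
440 [153 138 138 139 137 170 195 201 201 201 201 200 200 201 200 201 201 185
 102  59  57  57  58  58] [ 57  57  57  57  57  53  54  53  55  84 128 128 127 128 129 128 135 174
 199 200 199 200 199 200 200 201 205 207 206 206]
[ 47  49  49  48  48  47  47  48  47  46  45  46  46  43  44  44  43  44
  41  43  42  42  44  43  42  41  44  44  43  42  40  41  43  42  40  42
  40  55 154 169 170 170 170 170 170 170 170 170 169
[... 260 characters left out ...]
int8), array([ 57, 131, 152], dtype=uint8), array([ 58, 135, 155], dtype=uint8), array([ 57, 134, 155], dtype=uint8), array([ 55, 133, 154], dtype=uint8), array([ 57, 134, 156], dtype=uint8), array([ 56, 134, 157], dtype=uint8)] [181 181 181 181 156 156 156 156 155 156] [231 230 230 230 230 230 230 230 230 153  69 181]
0.072 [[-68.5247 -25.5065]
 [-68.5228  55.7032]]
0.072 [[ 53.9839 -18.6566]
 [ 56.7886  75.8381]]
0.06 [[ 60.8885 -15.7473]
 [ 63.8478  83.9566]]
end [[ 0.5302 -0.1058  0.138 ]] [[ 0.5333 -0.1059  0.102 ]]
chip [ 14.3181 -30.6481] [42.5172  1.8638]
chip [ 5.156  24.7047] [42.0465 57.9599]
chip [-46.572   13.5518] [-13.3023  50.3098]
chip [-56.8092 -31.5048] [-23.0617   2.0529]
```

The wrist view shows the near rail edge at row 107 and the far one at about row 275, so the lane centre is about 4 mm towards −x of my first estimate. The chips span −53 to +46 mm in the lane, so I'll bias the block slightly towards −x.

Request:
{"op": "drive_tool", "data": {"plan": [-0.06,0,0,0,0,0,-1,-0.06,0,-0.2,0,0,0,-1,0,0,-0.3,0,0,0,-1,0,0,-0.3,0,0,0,-1,0,0,-0.2,0,0,0,-1,0,0,0,0,0,0,-1]}}

```text
time_s: 5.12
ee_pos: [0.5813, -0.1086, 0.1194]
ee_rot: [0.037, 0.999, -0.0, -0.001]
contact_force: [0.0, -0.4, -1.6]
finger_gap: 0.0226
grip_force: 59.7
```

```bash
python3 - <<'E'
from m import *
o=robot.get_obs();print(o['ee_pos'],o['ee_rot'],o['contact_force'])
im,i=cam("wrist");im2,_=cam("top")
cv2.imwrite("pics/w3.png",np.vstack([im[60:300],cv2.resize(im2[150:260,180:400],(512,256))])[...,::-1])
E
```

```text
[ 0.58130703 -0.10855258  0.11937779] [ 3.68259063e-02  9.99320692e-01 -6.29763928e-05 -1.41515102e-03] [ 0.03267756 -0.44372198 -1.56890077]
```

View pics/w3.png

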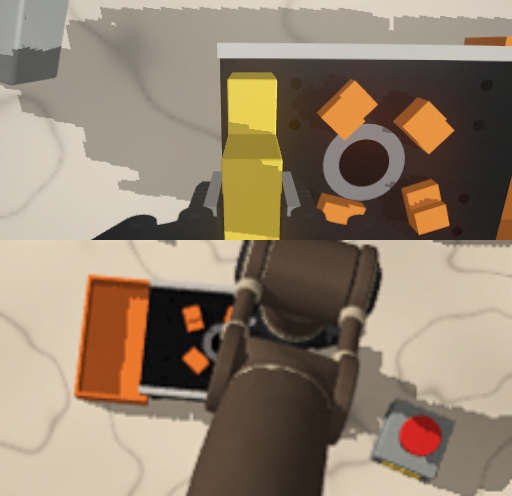

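The block sits inside the lane, about 10 mm off the near rail, with all four chips ahead of it. I'll sweep now.

Request:
{"op": "drive_tool", "data": {"plan": [0,0,0.025,0,0,0,-1,0.0075,0.1,0,0,0,0,-1,0.015,0.2,0,0,0,0,-1,0.018,0.24,0,0,0,0,-1,0.018,0.24,0,0,0,0,-1,0.018,0.24,0,0,0,0,-1,0.018,0.24,0,0,0,0,-1,0.018,0.24,0,0,0,0,-1,0.018,0.24,0,0,0,0,-1,0.018,0.24,0,0,0,0,-1]}}

```text
time_s: 6.05
ee_pos: [0.5883, -0.0285, 0.1223]
ee_rot: [0.037, 0.999, -0.0, 0.0]
contact_force: [0.7, 0.3, -0.8]
finger_gap: 0.0234
grip_force: 59.6
```

Request:
{"op": "drive_tool", "data": {"plan": [0.018,0.24,-0.01,0,0,0,-1,0.018,0.24,-0.01,0,0,0,-1,0.018,0.24,0,0,0,0,-1,0.018,0.24,0,0,0,0,-1,0.018,0.24,0,0,0,0,-1,0.018,0.24,0,0,0,0,-1,0.018,0.24,0,0,0,0,-1,0.018,0.24,0,0,0,0,-1,0.018,0.24,0,0,0,0,-1,0.018,0.24,0,0,0,0,-1]}}

```text
time_s: 6.88
ee_pos: [0.5955, 0.0673, 0.1215]
ee_rot: [0.037, 0.999, 0.0, 0.0]
contact_force: [-0.2, 0.1, -1.0]
finger_gap: 0.0231
grip_force: 59.7
```

Request:
{"op": "drive_tool", "data": {"plan": [0.01,0.12,0,0,0,0,-1,0,0,0,0,0,0,-1,0,0,0.1,0,0,0,-1,0,0,0.4,0,0,0,-1,0,0,0.5,0,0,0,-1,0,0,0.5,0,0,0,-1]}}

```text
time_s: 7.38
ee_pos: [0.5952, 0.0705, 0.1816]
ee_rot: [0.038, 0.999, -0.0, -0.001]
contact_force: [1.0, -0.3, -0.9]
finger_gap: 0.0231
grip_force: 59.7
```

```bash
python3 - <<'E'
from m import *
o=robot.get_obs();print(o['time_s'],o['ee_pos'],o['ee_rot'],o['contact_force'])
im,i=cam("wrist");im2,_=cam("top");im3,_=cam("scene")
a=np.hstack([im2[150:260,190:330],im3[160:270,190:330]])
cv2.imwrite("pics/w4.png",np.vstack([im[:330],cv2.resize(a,(512,200))])[...,::-1])
E
```

```text
7.3833 [0.59518619 0.07045243 0.18163914] [ 3.76214723e-02  9.99291614e-01 -2.53279043e-04 -9.11185613e-04] [ 0.97185234 -0.32401898 -0.94508077]
```

View pics/w4.png

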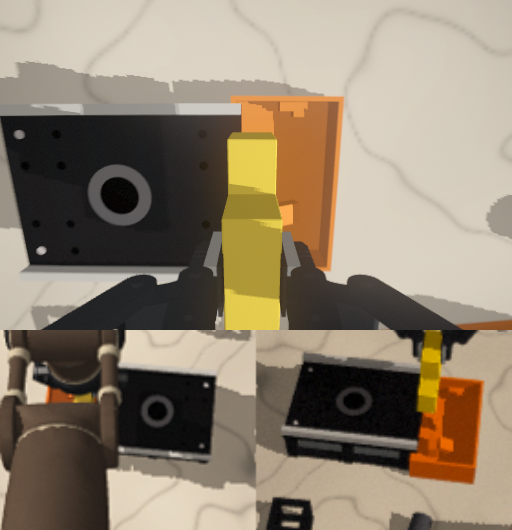

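The plate is clear in all three views and the chips lie in the tray. I'll move towards the station and look for the pad on the way.

Request:
{"op": "drive_tool", "data": {"plan": [-0.1,-0.4,0.1,0,0,0,-1,-0.15,-0.65,0.1,0,0,0,-1,-0.15,-0.7,0,0,0,0,-1,-0.2,-0.7,0,0,0,0,-1,-0.2,-0.7,0,0,0,0,-1,-0.2,-0.7,0,0,0,0,-1,-0.2,-0.7,0,0,0,0,-1,-0.2,-0.7,0,0,0,0,-1,-0.1,-0.6,0,0,0,0,-1,0,-0.3,0,0,0,0,-1]}}

```text
time_s: 8.37
ee_pos: [0.5336, -0.1774, 0.1877]
ee_rot: [0.039, 0.999, -0.0, -0.002]
contact_force: [-0.5, -0.6, -1.7]
finger_gap: 0.023
grip_force: 59.6
```

Request:
{"op": "drive_tool", "data": {"plan": [0,0,0,0,0,0,-1,0,0,0,0,0,0,-1]}}

```text
time_s: 8.53
ee_pos: [0.5353, -0.1747, 0.1884]
ee_rot: [0.038, 0.999, 0.001, -0.001]
contact_force: [-0.4, 0.9, -1.6]
finger_gap: 0.0231
grip_force: 59.6
```

```bash
python3 - <<'E'
from m import *
np.set_printoptions(precision=4,suppress=True)
o=robot.get_obs();print(o['time_s'],o['ee_pos'],o['ee_rot'],o['contact_force'])
im,i=cam("wrist");im2,it=cam("top");im3,js=cam("scene")
a=np.hstack([im2[150:260,190:330],im3[160:270,190:330]])
cv2.imwrite("pics/w5.png",np.vstack([im[:300],cv2.resize(a,(764,300))[:,:512] if 0 else cv2.resize(a,(512,202))])[...,::-1])
hsv=cv2.cvtColor(im,cv2.COLOR_RGB2HSV)
for n,I,i_ in(("w",im,i),("t",im2,it),("s",im3,js)):
  for c in comps(I,(0,170,110),(3,255,255),(0,0,512,384),60)+comps(I,(174,170,110),(180,255,255),(0,0,512,384),60):
    r=cv2.minAreaRect(ray(i_,c,.086)[:,:2].astype(np.float32)*1000);print(n,r,cv2.minEnclosingCircle(c.astype(np.float32)))
for c in comps(im2,(3,150,120),(18,255,255),(205,155,312,228),5): print(cv2.boundingRect(c))
E
```

```text
8.5333 [ 0.5353 -0.1747  0.1884] [ 0.0382  0.9993  0.0008 -0.0007] [-0.4148  0.9386 -1.6179]
w ((590.6661987304688, -376.6194763183594), (80.9586410522461, 25.9991397857666), 6.637425422668457) ((15.745614051818848, 277.2368469238281), 45.076419830322266)
w ((473.8111572265625, -278.3945617675781), (48.542781829833984, 49.135719299316406), 66.33716583251953) ((101.46089172363281, 127.1145248413086), 35.85551834106445)
t ((615.1181640625, -419.52764892578125), (93.57181549072266, 23.486146926879883), 7.39272403717041) ((407.0, 186.5), 16.007909774780273)
s ((680.20947265625, -399.5838928222656), (100.88883972167969, 23.623577117919922), 7.971320152282715) ((95.95925903320312, 213.6629638671875), 16.454200744628906)
(212, 165, 32, 55)
```

View pics/w5.png

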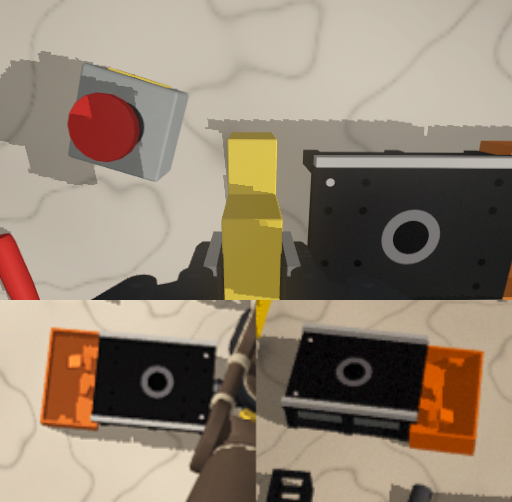

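The chips are in the tray, the plate is empty and nothing lies beside it. The wrist view puts the pad at (474, −278.5) mm.

Request:
{"op": "drive_tool", "data": {"plan": [-0.2,-0.35,0,0,0,0,-1,-0.4,-0.65,0,0,0,0,-1,-0.4,-0.65,0,0,0,0,-1,-0.4,-0.65,0,0,0,0,-1,-0.145,-0.3,-0.2,0,0,0,-1,0,0,-0.3,0,0,0,-1,0,0,-0.3,0,0,0,-1,0,0,0,0,0,0,-1,0,0,0,0,0,0,-1]}}

```text
time_s: 9.43
ee_pos: [0.4735, -0.2766, 0.1555]
ee_rot: [0.037, 0.999, 0.001, -0.002]
contact_force: [0.1, -0.5, -1.5]
finger_gap: 0.0233
grip_force: 59.7
```

```bash
python3 - <<'E'
from m import *
np.set_printoptions(precision=4,suppress=True)
o=robot.get_obs();print(o['time_s'],o['ee_pos'],o['ee_rot'],o['contact_force'])
E
```

```text
9.4333 [ 0.4735 -0.2766  0.1555] [ 0.0365  0.9993  0.0014 -0.0016] [ 0.0813 -0.5141 -1.4527]
```

Request:
{"op": "drive_tool", "data": {"plan": [0,-0.04,-0.1,0,0,0,-1,0,0,-0.05,0,0,0,-1,0,0,0,0,0,0,-1,0,0,0,0,0,0,-1]}}

```text
time_s: 9.77
ee_pos: [0.4744, -0.2802, 0.1516]
ee_rot: [0.037, 0.999, -0.0, 0.0]
contact_force: [-0.4, -0.5, -1.2]
finger_gap: 0.0226
grip_force: 59.7
```

Request:
{"op": "drive_tool", "data": {"plan": [0,0,-0.05,0,0,0,-1,0,0,0,0,0,0,-1,0,0,0,0,0,0,-1]}}

```text
time_s: 10.02
ee_pos: [0.474, -0.2805, 0.1495]
ee_rot: [0.037, 0.999, -0.0, 0.0]
contact_force: [-0.3, 0.9, -1.9]
finger_gap: 0.0231
grip_force: 59.7
```

Request:
{"op": "drive_tool", "data": {"plan": [0,0,-0.05,0,0,0,-1,0,0,0,0,0,0,-1,0,0,0,0,0,0,-1]}}

```text
time_s: 10.27
ee_pos: [0.4739, -0.2805, 0.1473]
ee_rot: [0.037, 0.999, 0.0, -0.0]
contact_force: [-0.1, -1.3, -0.3]
finger_gap: 0.0229
grip_force: 59.7
```

Request:
{"op": "drive_tool", "data": {"plan": [0,0,-0.05,0,0,0,-1,0,0,0,0,0,0,-1,0,0,0,0,0,0,-1]}}

```text
time_s: 10.52
ee_pos: [0.4739, -0.2804, 0.1453]
ee_rot: [0.037, 0.999, 0.0, -0.0]
contact_force: [0.7, -1.1, -2.1]
finger_gap: 0.0226
grip_force: 59.7
```

Request:
{"op": "drive_tool", "data": {"plan": [0,0,-0.05,0,0,0,-1,0,0,0,0,0,0,-1,0,0,0,0,0,0,-1]}}

```text
time_s: 10.77
ee_pos: [0.4743, -0.2806, 0.1441]
ee_rot: [0.037, 0.999, -0.0, 0.0]
contact_force: [-0.8, 0.1, 2.6]
finger_gap: 0.023
grip_force: 60.3
```

Request:
{"op": "drive_tool", "data": {"plan": [0,0,-0.05,0,0,0,-1,0,0,-0.05,0,0,0,-1,0,0,-0.05,0,0,0,-1,0,0,-0.05,0,0,0,-1,0,0,-0.04,0,0,0,-1,0,0,0,0,0,0,-1,0,0,0,0,0,0,-1,0,0,0,0,0,0,-1]}}

```text
time_s: 11.43
ee_pos: [0.4743, -0.2807, 0.1345]
ee_rot: [0.037, 0.999, -0.0, 0.0]
contact_force: [-2.0, 1.7, 6.9]
finger_gap: 0.023
grip_force: 60.8
```

```bash
python3 - <<'E'
from m import *
np.set_printoptions(precision=4,suppress=True)
o=robot.get_obs();print(o['time_s'],o['ee_pos'],o['ee_rot'],o['contact_force'],o['moment'])
im,i=cam("wrist");im2,it=cam("top");im3,js=cam("scene")
print(proj(js,[[.474,-.279,.074],[.474,-.279,.05]]))
cv2.imwrite("pics/w6.png",cv2.resize(np.hstack([im2[205:265,320:400],im3[135:195,130:210]]),None,fx=5,fy=5,interpolation=cv2.INTER_CUBIC)[...,::-1])
E
```

```text
11.4333 [ 0.4743 -0.2807  0.1345] [ 0.0373  0.9993 -0.0002  0.0002] [-1.963   1.7251  6.904 ] [ 0.263   0.4172 -0.0142]
[[161.4095 159.0537]
 [163.0325 164.7937]]
```

View pics/w6.png

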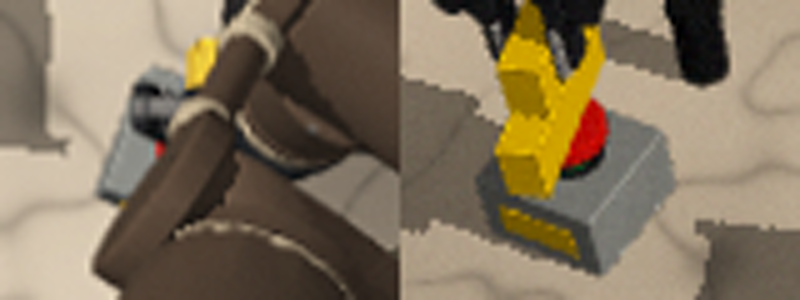

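The scene view shows the block on the pad, with a little black stem still showing and no green. It's about 10 mm down by travel and by force, so I'll press slightly more.

Request:
{"op": "drive_tool", "data": {"plan": [0,0,-0.04,0,0,0,-1,0,0,0,0,0,0,-1,0,0,0,0,0,0,-1,0,0,0,0,0,0,-1]}}

```text
time_s: 11.92
ee_pos: [0.4744, -0.2807, 0.1331]
ee_rot: [0.037, 0.999, -0.0, 0.0]
contact_force: [-1.5, 0.8, 7.9]
finger_gap: 0.0234
grip_force: 60.9
```

```bash
python3 - <<'E'
from m import *
np.set_printoptions(precision=4,suppress=True)
for k in range(8):
    o=robot.get_obs();print(o['time_s'],o['ee_pos'],o['contact_force']); im,i=cam("scene")
cr=im[145:185,140:190];cv2.imwrite("pics/w7.png",cv2.resize(cr,None,fx=12,fy=12,interpolation=cv2.INTER_CUBIC)[...,::-1])
hsv=cv2.cvtColor(im,cv2.COLOR_RGB2HSV);m=cv2.inRange(hsv,(40,90,40),(85,255,255));print("green px",(m[145:185,140:190]>0).sum())
# lower edge of the red pad on the side we see: compare rows with projected rim
c=np.array([.474,-.279])
for z in (.076,.074,.072,.070):
    print(z,proj(i,[[c[0]+.025*np.cos(a),c[1]+.025*np.sin(a),z-.012] for a in (0.3,.6,.9)]).round(1).tolist())
r=((hsv[...,0]<6)|(hsv[...,0]>174))&(hsv[...,1]>150)&(hsv[...,2]>80)
for x in range(166,174):
    y=np.where(r[145:185,x])[0]; print(x,y.min()+145 if len(y) else 0,y.max()+145 if len(y) else 0)
E
```

```text
11.9167 [ 0.4744 -0.2807  0.1331] [-1.5058  0.7517  7.8865]
11.9667 [ 0.4744 -0.2807  0.1331] [-1.8717  0.9689  7.1773]
12.0167 [ 0.4744 -0.2807  0.1331] [-2.9319  1.8507  7.7302]
12.0667 [ 0.4743 -0.2807  0.1331] [-2.7219  1.1254  8.0045]
12.1167 [ 0.4743 -0.2807  0.1331] [-1.9232  1.7849  7.0678]
12.1667 [ 0.4743 -0.2807  0.1331] [-1.5707  1.0516  7.1859]
12.2167 [ 0.4743 -0.2807  0.1331] [-1.4308  1.8431  7.3735]
12.2667 [ 0.4743 -0.2807  0.1331] [-2.1085  0.5833  7.2872]
green px 0
0.076 [[162.8, 167.8], [165.4, 167.0], [167.7, 165.8]]
0.074 [[163.0, 168.3], [165.6, 167.5], [167.9, 166.3]]
0.072 [[163.1, 168.8], [165.7, 168.0], [168.0, 166.7]]
0.07 [[163.3, 169.2], [165.8, 168.5], [168.1, 167.2]]
166 160 167
167 157 167
168 155 166
169 156 165
170 157 164
171 160 162
172 0 0
173 0 0
```

View pics/w7.png

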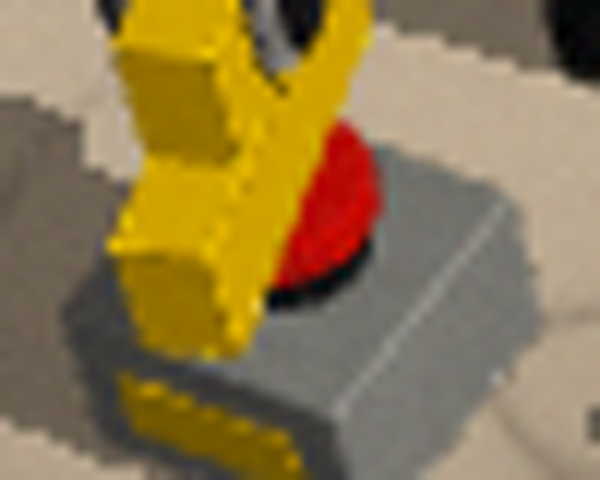

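Request:
{"op": "drive_tool", "data": {"plan": [0,0,-0.012,0,0,0,-1,0,0,0,0,0,0,-1,0,0,0,0,0,0,-1,0,0,0,0,0,0,-1,0,0,0,0,0,0,-1]}}

```text
time_s: 12.73
ee_pos: [0.4744, -0.2807, 0.1327]
ee_rot: [0.037, 0.999, -0.0, 0.0]
contact_force: [-2.3, 1.3, 8.1]
finger_gap: 0.0231
grip_force: 60.9
```

```bash
python3 - <<'E'
from rig import robot
o=robot.get_obs();print(o['time_s'],o['ee_pos'],o['contact_force'])
print(robot.hand_in())
E
```

```text
12.7333 [ 0.47436314 -0.28069254  0.13266417] [-2.30996415  1.34352437  8.13849068]
the job is handed in; nothing more can be done
None
```

I handed the job in at 12.7 s: the block swept the plate clear of offcuts into the tray and is holding the pad about 12 mm down (estimated from arm height and force, no green showing), though I didn't count all four offcuts in the tray one by one, and hand-in returned no verdict.

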